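# Fold and tuck the board carrier's cover

### The arm

A 6-joint arm with a two-finger parallel gripper is mounted at the origin on the work surface. World frame = base frame: x ahead of the robot, y to its left, z up, the work surface at z = 0. Lengths are in mm, angles in rad, forces in N, time in s.
With the tool pointing down it reaches from about 350 to 725 mm from the base axis. Payload 6 kg.
Tool frame: the origin (TCP) lies on the centre line of the jaws, within the pads' length; the fingertips stand 19 mm ahead of it and the grasp point (between the pads) is the TCP; z points along the fingers, y is the line along which they close (so a half turn about z gives the same grasp; the last joint's range is limited). The gripper opens to 85 mm and grips with 20 to 120 N. Pads are 22 mm wide; open, the fingers measure 114 mm over their backs; the gripper's body (76 mm by 85 mm) begins 54 mm behind the grasp point. The pads swing forward as they close: fully open they stand 13 mm farther back than shut.
Start: joints at [1.57, 0.04, 0.085, 0, -1.615, -0.334], TCP at [197.121, 566.674, 250.261] pointing down, gripper open.
Joint ranges: [-2.56, 2.56], [-1.29, 2.01], [-1.08, 1.49], [-3.29, 1.98], [-2.81, -0.18], [-2.99, 2.99]. Speed limits (rad/s): [2.57, 2.57, 3.01, 3.14, 3.14, 3.14].

### API

Orientations are given as a unit quaternion [x, y, z, w].
In Python, from bench import r gives the robot as it stands.
- The arm moves only by the tool apply_moves, never from a script. Its argument "steps" is a list of rows, each a list of 7 numbers: the shift along the tool's x, y, z in m, then the turn, a rotation vector about the tool's x, y, z in rad, then the finger opening in m, from 0 to 0.0854. A call has 1 to 5 rows; each row is the pose to reach, as a shift and turn from the pose commanded when the call began, along the tool's axes at that moment; what a row does not reach only later rows make up. A row lasts 1/12 s, in which the tool goes at most 41.7 mm and 7.16 degrees, less where a joint would pass 70% of its speed; a pose out of reach is approached as far as the arm can. A call with a gripper value outside its range is refused whole. The fingers move at their own pace and stop on an object; "newtons" is the grip in N (left out, the last holds). Time passes only in rows, so rows that repeat a pose let the fingers close. It gives the time, the measured TCP pose, the force, the opening and the grip force at its end, in the units of the state.
- r.read_state(): the state, without advancing time (a new reading comes with each control period).
- r.get_image(name): name is "scene" or "top" or "wrist"; returns a dict with "pixels" (480x640x3 uint8, red, green, blue), "fovy" (degrees; the focal length in pixels is half the picture's height over the tangent of half this angle, whatever the lens; pixels are square), "cx", "cy" (the principal point, pixels), "view" (4x4, takes a point from world to camera coordinates). Camera axes: x right, y down, z forward; pixel columns grow to the right and rows downward; lengths in mm; the calibration is good to about 2 mm. The wrist camera is an equidistant fisheye: a pixel r from the principal point sees the ray r / f radians off the axis. A picture is of the moment at which its call begins. There is no depth.
- r.job_done(): hands the job in; it is judged then, once.
Trained networks look in a picture, given as the dict that the camera call returned (one of the last four; its "shot" number tells which), for a name from the list of things; names that differ only in an ending like _2 or _b are one class to them, and where a whole thing is asked for, a point or a joint stands for the part that bears it (a point fixed in the world has none). Each returns a list of dicts, best first, with "conf" (0 to 1); they miss things now and then, are a little off and sometimes report something else, mostly with a low value. They report only what shows in the picture. A call takes as long as a camera call. They do not tell look-alikes from the thing itself.
- r.spot_in(picture, name): "xyz" ([x, y, z] in mm, in world coordinates, good to about 4 mm: the middle of the surface that is visible of it).
- r.masks_of(picture, name): "mask" (480x640 bool, what is visible of it).
- r.place_of(picture, name): "xyz" ([x, y, z] in mm, in world coordinates, good to about 4 mm: a listed point, or the origin of a listed thing).
The state is a dict: "time_s": time; "joints": joint angles; "joint_velocities": joint speeds; "effort": joint torques, N m; "ee_pos": TCP position; "eef_rot": TCP orientation; "ft_force": force on the tool from outside, world axes, zero at the start; "moment": the same for the moment, N m; "grip_width": finger opening in mm; "grasp_force": force on a finger pad.
Only numpy, scipy, OpenCV 4.12 (cv2) and the standard library are available. Lean on these libraries where they do the work, as an engineer would, in place of code of your own. Each camera call takes 0.05 s, during which the arm holds its last target. There are 200 camera calls.

### The job

Close the circuit-board carrier with your fingertips only: fold its upright hinged metal cover down over the board, and while pressing it flat push it along until its tab is fully home beneath the retaining lip, so that it stays shut when you take your hand away. Push gently, do not pinch or grip the cover, and leave the board and everything else on the bench lying where they are.

Things in the scene. Friction and masses are not known exactly. Their poses are not given: they have to be found in the camera images.
- carrier: Board carrier, fixed to the bench: black base 150 mm (x) by 190 mm (y) by 10 mm, side walls to 31.5 mm. Origin: underside, mid-width; the base spans y -87 to +103 mm; z up. Its bare-metal cover is hinged along x near the -y end and folds over towards +y, where the metal retaining lip stands. Blocks at the hinge ends (x 61 to 73 mm either side) are 46 mm high.
- hinge (a point): Middle of the cover's hinge axis: carrier frame (0, -62, 34) mm; the axis runs along the carrier's x.
- lip_edge (a point): Middle of the upper front edge of the retaining lip: carrier frame (0, 78, 43) mm. The lip is a level metal plate, 88 mm wide (x), 3 mm thick, underside 40 mm above the bench, from y = 78 to 98 mm; in front of it an upturned flare from y = 73 to 78 mm rises to 46 mm. Open below, towards the cover.
- fold (a joint): Cover's angle about its hinge, rad: 0 = flat over the board (hard stop), 1.57 = upright; starts at 1.3 to 1.75, stop at 1.85. A light spring lifts it: let go untucked it springs back to about upright. Pressing it shut takes about 2 to 3 N at the press spot. Tucked, it rests up to 0.04 rad from flat, against the lip.
- tuck (a joint): Slide of the cover in its slotted hinge, along its own plane away from the hinge, m: 0 = drawn back (start), 0.020 = fully home (hard stop). About 2.5 N of friction; stays where left. Cover flat: at 0 the tab's edge is 5 mm short of the flare, 10 mm short of the lip; at 0.020 it is 10 mm beneath the lip. Slid out too early, the tab lands on top of the lip, 0.08 rad up.
- press_spot (a point): Point on the cover's outer face (uppermost when shut), mid-width, 90 mm from the hinge axis at tuck 0. Axes: x along the hinge, y towards the tab, z out of that face. The cover is a plate 116 mm wide, 4 mm thick, 6 to 108 mm from the axis, which lies in its mid-plane. A thumb ridge on it, 60 mm wide, 5 mm high, 100 to 106 mm from the axis, can be pushed from its hinge side.
- tab_edge (a point): Middle of the free edge of the tuck tab, a 60 mm wide, 3 mm thick tongue that ends 130 mm from the hinge axis while tuck is 0. Site axes as for press_spot.
- board: Loose circuit board, 100 x 80 x 3 mm, with parts up to 14 mm above its underside, lying in the carrier under where the cover comes down (clear of it by 8 mm). Origin: middle of its underside. To be left lying there.
- cutters: Bystander, to be left alone: side cutters with two red-sleeved handles, about 125 mm long, 12 mm high, lying flat. Origin: its underside, near the middle.
- screwdriver: Bystander, to be left alone: screwdriver about 150 mm long, lying flat. Origin: its underside, near the middle.
- spool: Bystander, to be left alone: small spool of solder, 52 mm across, 40 mm tall, standing. Origin: its underside, near the middle.
- flux: Bystander, to be left alone: small closed bottle, 34 mm across, 75 mm tall, standing. Origin: its underside, near the middle.
- tweezers: Bystander, to be left alone: steel tweezers, 110 mm long, 7 mm high, lying flat. Origin: its underside, near the middle.
- spare: Bystander, to be left alone: spare copper-brown circuit board, 80 x 60 mm, 15 mm high with its parts, lying flat. Origin: its underside, near the middle.
- bin: Bystander, to be left alone: empty open grey parts bin, 100 x 75 x 40 mm. Origin: its underside, near the middle.
Things that resemble listed ones, but are neither listed nor needed, are in the scene too. What is shaped like the carrier but green or pink is not meant.

How it is judged:
By the outcome, as a careful person would: the job done as asked, in the order asked, and still so for the second after the job is handed in, with the robot touching nothing.
It also fails if it takes over 45 s, if anything falls off the work surface, if the arm or the gripper's body presses on something with over 40 N, if the wrist force passes 120 N, or if a joint passes its speed limit or range.

## Working session

There is one attempt and no reset: what is moved stays moved. The work goes in short steps, Python scripts to look and compute and a tool call to move; the robot and the scene stay as the last step left them, time stands still between calls to the robot, and variables do not carry over. Pictures are saved under pics/ and viewed, at most 10 in all, crops included, and the job is handed in when it is done.

Besides the shell and the picture viewer there is one more tool, called after "Emit:" as name(argument=value, ...) on one line, values as JSON. apply_moves: Moves the arm, as the interface text tells. Its arguments: {"type":"object","properties":{"steps":{"type":"array"},"newtons":{"type":"number"}},"required":["steps"]}

```bash
mkdir -p pics; cat > h.py <<'E'
from bench import r
import numpy as np, cv2
from scipy.spatial.transform import Rotation as R
def save(im,n): cv2.imwrite('pics/'+n,np.ascontiguousarray(im['pixels'][:,:,::-1]))
def proj(im,p):
    V=np.array(im['view']);c=V[:3,:3]@np.array(p)+V[:3,3];f=240/np.tan(np.radians(im['fovy'])/2)
    return [round(float(im['cx']+f*c[0]/c[2])),round(float(im['cy']+f*c[1]/c[2]))]
E
python3 - <<'E'
from h import *
s=r.read_state();print(s)
for n in('scene','top'):
    im=r.get_image(n);save(im,n+'1.png')
    for k in('carrier','hinge','lip_edge','press_spot','tab_edge','board'):
        for d in r.place_of(im,k)[:3]: print(n,k,np.round(d['xyz']),round(d['conf'],2),proj(im,d['xyz']))
E
```

```text
{'time_s': 0.0, 'joints': array([ 1.56968967e+00,  4.08464658e-02,  8.37893250e-02, -4.51969280e-04,
       -1.61549390e+00, -3.33682533e-01]), 'joint_velocities': array([-0.00055315, -0.00038118, -0.00056196, -0.00027946,  0.00125161,
       -0.00125954]), 'effort': array([ 2.96565786e-04, -3.68201458e+01,  3.47409511e+01,  6.93209276e+00,
       -5.35858475e-03,  1.10444912e-06]), 'ee_pos': array([196.97894071, 566.43259721, 249.24966664]), 'eef_rot': array([ 9.86023454e-01, -1.66604102e-01, -7.74310302e-05,  9.02624312e-04]), 'ft_force': array([-1.29940882,  0.13035302, -0.53066578]), 'moment': array([ 0.02793679, -0.03846571, -0.02127715]), 'grasp_force': 0.0, 'grip_width': 85.28554797166846}
scene carrier [421. 146.   2.] 0.97 [308, 211]
scene carrier [ 538. -154.    1.] 0.83 [288, 296]
scene carrier [ 288. -371.    0.] 0.82 [156, 316]
scene hinge [ 269. -424.   35.] 0.73 [130, 321]
scene hinge [402.  84.  35.] 0.62 [292, 212]
scene hinge [715.  67.  36.] 0.57 [388, 258]
scene lip_edge [458. 213.  40.] 0.95 [330, 193]
scene lip_edge [771. 191.  45.] 0.82 [425, 234]
scene lip_edg
[... 428 characters left out ...]
289]
top carrier [740. 126.   5.] 0.81 [266, 158]
top carrier [ 284. -372.    1.] 0.56 [483, 351]
top hinge [711.  70.  40.] 0.92 [288, 166]
top hinge [ 265. -427.   30.] 0.91 [512, 361]
top hinge [397.  89.  36.] 0.88 [280, 303]
top lip_edge [566. -79.  46.] 0.76 [354, 228]
top lip_edge [776. 199.  42.] 0.63 [232, 140]
top lip_edge [456. 218.  42.] 0.57 [223, 278]
top press_spot [434. 168.  35.] 0.8 [245, 287]
top press_spot [754. 145.  36.] 0.72 [256, 149]
top press_spot [ 301. -346.   36.] 0.61 [475, 345]
top tab_edge [ 314. -304.   38.] 0.67 [456, 339]
top tab_edge [772. 186.  33.] 0.64 [238, 142]
top tab_edge [452. 205.  35.] 0.59 [229, 280]
top board [ 533. -150.   11.] 0.63 [384, 243]
```

View pics/scene1.png

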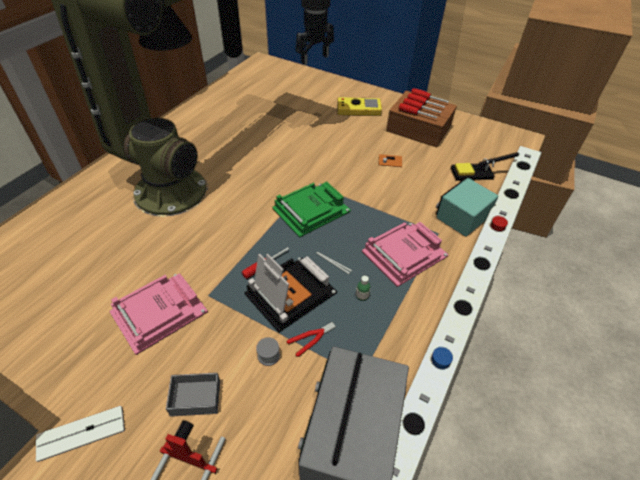

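View pics/top1.png

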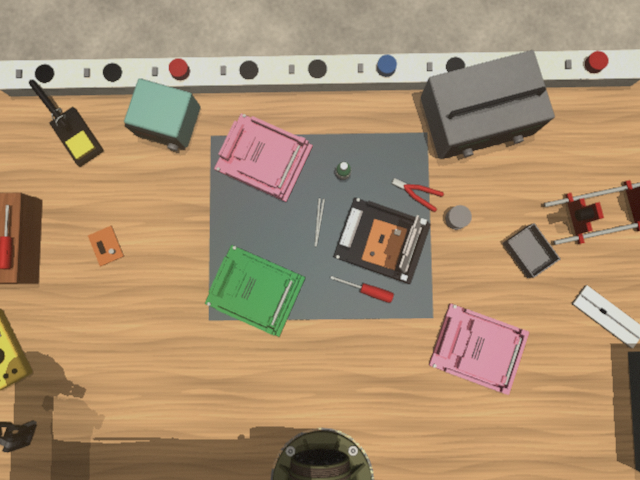

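The candidates are the black carrier with the upright metal cover at scene (290,290) / top (383,240), a green one at scene (310,207) / top (255,290), and two pink ones at top (263,157) and (480,347). The black one fits the description. Next I refine its pose and check it in a close crop.

```bash
cat > m.py <<'E'
from h import *
P={'carrier':(0,0,0),'hinge':(0,-62,34),'lip_edge':(0,78,43)}
acc={}
for n in('scene','top')*3:
    im=r.get_image(n)
    for k in('carrier','hinge','lip_edge','press_spot','tab_edge','board'):
        for d in r.place_of(im,k):
            if np.hypot(d['xyz'][0]-538,d['xyz'][1]+153)<125 and d['conf']>.25: acc.setdefault((k,n),[]).append(d['xyz'])
for k in sorted(acc): print(k,len(acc[k]),np.round(np.median(acc[k],0),1))
for n in('scene','top'):
    im=r.get_image(n);u,v=proj(im,(538,-153,30))
    c=im['pixels'][v-70:v+70,u-80:u+80,::-1];c=cv2.resize(c,(400,350),interpolation=cv2.INTER_CUBIC)
    out=c if n=='scene' else np.hstack([out,c])
cv2.imwrite('pics/crop.png',out)
E
python3 m.py
```

```text
('board', 'scene') 3 [ 534.8 -151.5    8.3]
('board', 'top') 3 [ 532.4 -148.2   10.3]
('carrier', 'scene') 4 [ 538.4 -155.9   -2.4]
('carrier', 'top') 1 [562.8 -80.7  42.8]
('hinge', 'scene') 4 [ 517.2 -213.4   34.6]
('hinge', 'top') 3 [ 517.9 -211.5   33.6]
('lip_edge', 'scene') 4 [565.5 -80.4  39.8]
('lip_edge', 'top') 3 [567.3 -80.4  44.5]
('press_spot', 'scene') 3 [ 523.4 -195.   123.1]
('press_spot', 'top') 3 [ 519.9 -191.3  123.7]
('tab_edge', 'scene') 5 [ 523.5 -187.   158.7]
('tab_edge', 'top') 4 [ 523.5 -185.5  161. ]
```

View pics/crop.png

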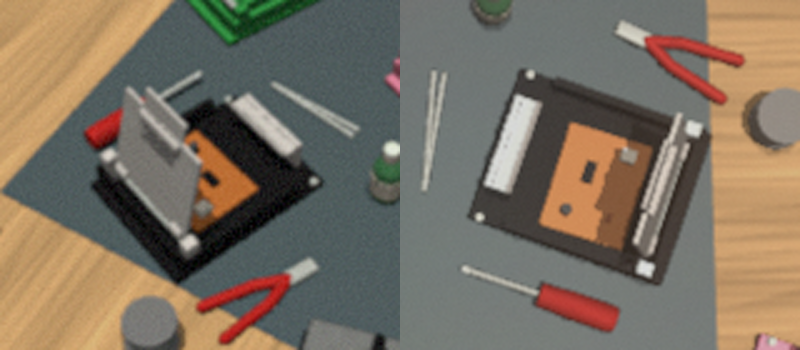

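The close crop confirms the black carrier. The hinge-to-lip distance measures 141 mm against 140 mm expected, its y axis points at about 69.6°, and the cover is at about 1.36 rad. I'm moving behind the cover at height, with the fingers closed and tool x along -y of the carrier.

Emit:
apply_moves(steps=[[0.558, 0.655, 0, 0, 0, 1.592, 0], [0.558, 0.655, 0, 0, 0, 1.592, 0], [0.558, 0.655, 0, 0, 0, 1.592, 0], [0.558, 0.655, 0, 0, 0, 1.592, 0], [0.558, 0.655, 0, 0, 0, 1.592, 0]], newtons=20)

```text
time_s: 3.32
ee_pos: [272.9, 370.7, 250.3]
eef_rot: [0.886, -0.464, 0.0, -0.0]
ft_force: [0.6, 1.1, 0.8]
grip_width: 25.5
grasp_force: 0.0
```

```bash
cat > t.py <<'E'
import sys
from h import *
# goal: TCP in carrier-direction coords relative to hinge (x,y) and world z, tool down, tool x=-yc
a=np.radians(69.6);yc=np.array([np.cos(a),np.sin(a),0]);xc=np.array([yc[1],-yc[0],0]);H=np.array([517.5,-212.4,0])
s=r.read_state();Rm=R.from_quat(s['eef_rot']);p=np.array(s['ee_pos'])
G=R.from_matrix(np.array([-yc,-xc,[0,0,-1]]).T)
print('t',s['time_s'],'rel x,y,z',np.round([(p-H)@xc,(p-H)@yc,p[2]],1),'F c-axes',np.round([s['ft_force']@xc,s['ft_force']@yc,s['ft_force'][2]],2))
if len(sys.argv)>1:
    g=[float(v) for v in sys.argv[1:4]];w=H+g[0]*xc+g[1]*yc+[0,0,g[2]]
    print('shift',np.round(Rm.inv().apply(w-p)/1000,4),'turn',np.round((Rm.inv()*G).as_rotvec(),4))
E
python3 t.py 0 -25 250
```

```text
t 3.3167 rel x,y,z [-432.5  461.3  250.3] F c-axes [0.21 1.26 0.83]
shift [6.329e-01 1.512e-01 2.000e-04] turn [-3.000e-04  2.000e-04  9.615e-01]
```

Emit:
apply_moves(steps=[[0.633, 0.151, 0, 0, 0, 0.961, 0], [0.633, 0.151, 0, 0, 0, 0.961, 0], [0.633, 0.151, 0, 0, 0, 0.961, 0], [0.633, 0.151, 0, 0, 0, 0.961, 0], [0.633, 0.151, 0, 0, 0, 0.961, 0]])

```text
time_s: 3.73
ee_pos: [349.4, 176.9, 250.8]
eef_rot: [-0.7, 0.714, 0.0, 0.001]
ft_force: [0.8, 0.2, -0.2]
grip_width: -0.1
grasp_force: 0.0
```

```bash
python3 t.py 0 -25 250
```

```text
t 3.7333 rel x,y,z [-293.3  306.3  250.8] F c-axes [ 0.68  0.47 -0.17]
shift [ 4.096e-01 -1.673e-01  4.000e-04] turn [-0.0008  0.0015  0.3369]
```

Emit:
apply_moves(steps=[[0.41, -0.167, 0, 0, 0, 0.337, 0], [0.41, -0.167, 0, 0, 0, 0.337, 0], [0.41, -0.167, 0, 0, 0, 0.337, 0], [0.41, -0.167, 0, 0, 0, 0.337, 0], [0.41, -0.167, 0, 0, 0, 0.337, 0]])

```text
time_s: 4.15
ee_pos: [425.4, -17.4, 250.9]
eef_rot: [-0.573, 0.82, -0.0, 0.001]
ft_force: [1.1, 0.2, 1.1]
grip_width: -0.1
grasp_force: 0.0
```

```bash
python3 t.py 0 -25 250
```

```text
t 4.15 rel x,y,z [-154.3  150.6  250.9] F c-axes [0.97 0.59 1.09]
shift [ 0.1764 -0.1535  0.0009] turn [-0.0014  0.0013  0.0049]
```

Emit:
apply_moves(steps=[[0.176, -0.154, 0, 0, 0, 0.004, 0], [0.176, -0.154, 0, 0, 0, 0.004, 0], [0.176, -0.154, 0, 0, 0, 0.004, 0], [0.176, -0.154, 0, 0, 0, 0.004, 0], [0.176, -0.154, 0, 0, 0, 0.004, 0]])

```text
time_s: 4.57
ee_pos: [500.3, -212.1, 250.5]
eef_rot: [-0.571, 0.821, -0.0, 0.0]
ft_force: [1.3, 2.2, -0.1]
grip_width: -0.0
grasp_force: 0.0
```

```bash
python3 t.py 0 -25 250
```

```text
t 4.5667 rel x,y,z [-16.2  -5.7 250.5] F c-axes [ 0.46  2.52 -0.08]
shift [ 0.0193 -0.0162  0.0005] turn [-0.0006  0.0001  0.0005]
```

Emit:
apply_moves(steps=[[0.019, -0.016, 0, 0, 0, 0, 0], [0.019, -0.016, 0.035, 0, 0, 0, 0], [0.019, -0.016, 0.07, 0, 0, 0, 0], [0.019, -0.016, 0.105, 0, 0, 0, 0], [0.019, -0.016, 0.105, 0, 0, 0, 0]])

```text
time_s: 4.98
ee_pos: [504.9, -231.9, 136.8]
eef_rot: [-0.571, 0.821, 0.005, -0.004]
ft_force: [-1.5, 0.1, -2.4]
grip_width: 0.2
grasp_force: 0.0
```

```bash
python3 t.py 0 -25 145; python3 - <<'E'
from h import *
im=r.get_image('scene');save(im,'s2.png');u,v=proj(im,(520,-170,90))
a=cv2.resize(im['pixels'][v-75:v+75,u-80:u+80,::-1],(400,375),interpolation=cv2.INTER_CUBIC)
w=r.get_image('wrist');b=cv2.resize(w['pixels'][:,:,::-1],(400,375))
cv2.imwrite('pics/c2.png',np.hstack([a,b]))
E
```

```text
t 4.9833 rel x,y,z [ -5.1 -22.7 136.8] F c-axes [-1.47 -0.43 -2.39]
shift [ 0.0023 -0.005  -0.0082] turn [ 0.0129 -0.0001 -0.0001]
```

View pics/c2.png

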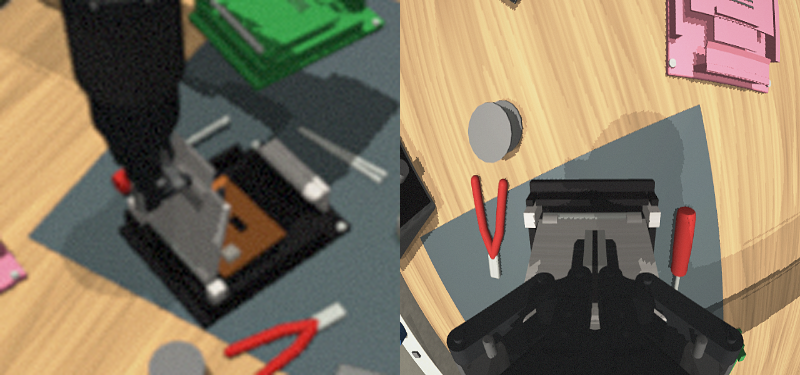

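The crop shows closed fingertips behind the upright cover, centred on its width (wrist view: fingers at col 595, cover spans 530–655). Everything else is clear, so I'm closing in slowly.

Emit:
apply_moves(steps=[[-0.005, 0, 0, 0, 0, 0, 0], [-0.01, 0, 0, 0, 0, 0, 0], [-0.015, 0, 0, 0, 0, 0, 0], [-0.015, 0, 0, 0, 0, 0, 0]])

```text
time_s: 5.42
ee_pos: [514.8, -218.0, 147.2]
eef_rot: [-0.572, 0.82, -0.001, 0.001]
ft_force: [-0.1, -0.0, -0.8]
grip_width: 0.5
grasp_force: 0.0
```

```bash
python3 t.py 0 6 143
```

```text
t 5.4167 rel x,y,z [ -0.6  -6.2 147.2] F c-axes [-0.12 -0.05 -0.79]
shift [-0.0122 -0.0006  0.0042] turn [-0.0028  0.0007  0.0023]
```

Emit:
apply_moves(steps=[[-0.008, 0, 0.002, 0, 0, 0, 0], [-0.015, 0, 0.003, 0, 0, 0, 0], [-0.022, 0, 0.0055, 0, 0, 0, 0], [-0.029, 0, 0.008, 0, 0, 0, 0], [-0.0355, 0, 0.011, 0, 0, 0, 0]])

```text
time_s: 5.83
ee_pos: [526.3, -184.9, 134.1]
eef_rot: [-0.571, 0.821, -0.0, -0.0]
ft_force: [0.2, -1.0, 0.6]
grip_width: 0.2
grasp_force: 0.4
```

```bash
python3 t.py 0 28.5 135
```

```text
t 5.8333 rel x,y,z [ -1.3  28.8 134.1] F c-axes [ 0.49 -0.87  0.58]
shift [ 0.0003 -0.0013 -0.0009] turn [-0.0001 -0.0002  0.0013]
```

Emit:
apply_moves(steps=[[-0.006, -0.001, 0.0035, 0, 0, 0, 0], [-0.0115, -0.001, 0.0075, 0, 0, 0, 0], [-0.0185, -0.001, 0.013, 0, 0, 0, 0], [-0.0245, -0.001, 0.0195, 0, 0, 0, 0], [-0.029, -0.001, 0.025, 0, 0, 0, 0]])

```text
time_s: 6.25
ee_pos: [537.4, -158.1, 108.6]
eef_rot: [-0.571, 0.821, -0.0, 0.0]
ft_force: [0.2, 0.2, 1.2]
grip_width: 0.0
grasp_force: 0.9
```

```bash
python3 t.py 0 57.8 110; python3 - <<'E'
from h import *
im=r.get_image('scene');u,v=proj(im,(530,-160,80))
a=cv2.resize(im['pixels'][v-75:v+75,u-80:u+80,::-1],(400,375),interpolation=cv2.INTER_CUBIC)
w=r.get_image('wrist');b=cv2.resize(w['pixels'][:,:,::-1],(400,375))
cv2.imwrite('pics/c3.png',np.hstack([a,b]))
E
```

```text
t 6.25 rel x,y,z [ -0.3  57.8 108.6] F c-axes [0.07 0.28 1.21]
shift [ 0.     -0.0003 -0.0014] turn [-0.0002  0.0001  0.0013]
```

View pics/c3.png

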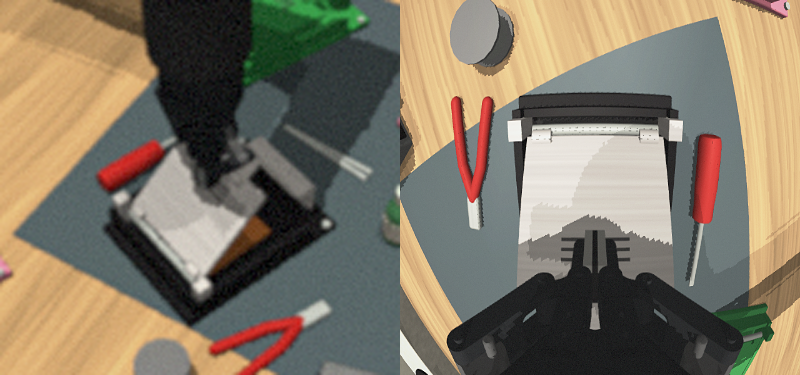

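Emit:
apply_moves(steps=[[-0.005, 0, 0.007, 0, 0, 0, 0], [-0.009, 0, 0.0145, 0, 0, 0, 0], [-0.0125, 0, 0.023, 0, 0, 0, 0], [-0.015, 0, 0.0315, 0, 0, 0, 0], [-0.0165, 0, 0.039, 0, 0, 0, 0]])

```text
time_s: 6.77
ee_pos: [543.1, -142.8, 69.4]
eef_rot: [-0.571, 0.821, -0.0, 0.0]
ft_force: [0.3, 1.8, 2.4]
grip_width: 0.2
grasp_force: 1.4
```

```bash
python3 t.py 0 75 55
```

```text
t 6.7667 rel x,y,z [-0.3 74.2 69.4] F c-axes [-0.38  1.83  2.42]
shift [-0.0008 -0.0003  0.0144] turn [-0.0004  0.0005  0.0014]
```

Emit:
apply_moves(steps=[[0, 0, 0.004, 0, 0, 0, 0], [0, 0, 0.008, 0, 0, 0, 0], [0, 0, 0.011, 0, 0, 0, 0], [0, 0, 0.013, 0, 0, 0, 0], [0, 0, 0.013, 0, 0, 0, 0]])

```text
time_s: 7.18
ee_pos: [542.7, -143.3, 57.0]
eef_rot: [-0.571, 0.821, 0.0, -0.0]
ft_force: [1.2, 1.2, 2.0]
grip_width: 0.1
grasp_force: 1.1
```

```bash
python3 t.py 0 75 55
```

```text
t 7.1833 rel x,y,z [-0.5 73.5 57. ] F c-axes [0.75 1.53 1.98]
shift [-0.0015 -0.0005  0.002 ] turn [ 0.0002 -0.      0.001 ]
```

Nearly flat. I press down in 1 mm steps to feel the hard stop.

Emit:
apply_moves(steps=[[0, 0, 0.001, 0, 0, 0, 0], [0, 0, 0.002, 0, 0, 0, 0], [0, 0, 0.002, 0, 0, 0, 0]])

```text
time_s: 7.43
ee_pos: [542.8, -143.4, 55.3]
eef_rot: [-0.571, 0.821, -0.0, 0.0]
ft_force: [-0.3, 2.0, 4.0]
grip_width: -0.2
grasp_force: 1.4
```

```bash
python3 t.py 0 75 55
```

```text
t 7.4333 rel x,y,z [-0.4 73.5 55.3] F c-axes [-0.94  1.73  4.03]
shift [-0.0015 -0.0004  0.0003] turn [-0.0001  0.0001  0.0009]
```

Emit:
apply_moves(steps=[[0, 0, 0.0005, 0, 0, 0, 0], [0, 0, 0.001, 0, 0, 0, 0], [0, 0, 0.001, 0, 0, 0, 0]])

```text
time_s: 7.68
ee_pos: [542.9, -143.4, 54.5]
eef_rot: [-0.571, 0.821, -0.0, 0.0]
ft_force: [0.6, 1.8, 3.9]
grip_width: -0.6
grasp_force: 2.0
```

```bash
python3 t.py 0 75 55; python3 - <<'E'
from h import *
im=r.get_image('scene');u,v=proj(im,(545,-140,50))
a=cv2.resize(im['pixels'][v-60:v+60,u-64:u+64,::-1],(400,375),interpolation=cv2.INTER_CUBIC)
w=r.get_image('wrist');b=cv2.resize(w['pixels'][:,:,::-1],(400,375))
cv2.imwrite('pics/c4.png',np.hstack([a,b]))
E
```

```text
t 7.6833 rel x,y,z [-0.3 73.5 54.5] F c-axes [-0.07  1.84  3.91]
shift [-0.0015 -0.0003 -0.0005] turn [-0.0004 -0.0001  0.0011]
```

View pics/c4.png

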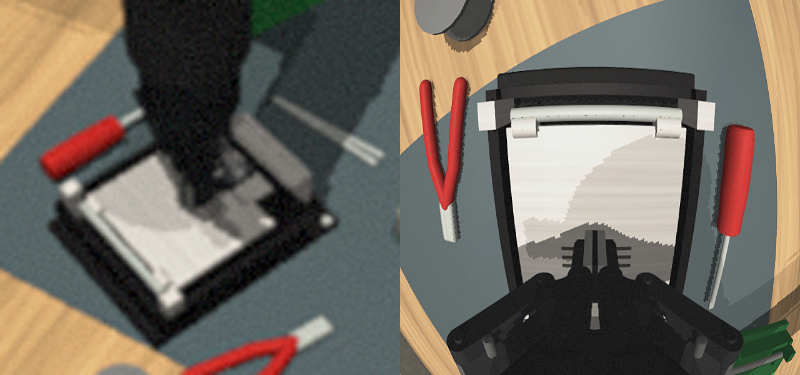

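The cover looks flat over the board, and the forces are gentle. I press a little more until the stop shows.

Emit:
apply_moves(steps=[[0, 0, 0.0005, 0, 0, 0, 0], [0, 0, 0.001, 0, 0, 0, 0], [0, 0, 0.0015, 0, 0, 0, 0], [0, 0, 0.0015, 0, 0, 0, 0]])

```text
time_s: 8.12
ee_pos: [543.1, -143.5, 53.8]
eef_rot: [-0.571, 0.821, -0.001, 0.0]
ft_force: [-1.9, 4.1, 7.7]
grip_width: -0.0
grasp_force: 3.9
```

```bash
python3 t.py 0 75 53
```

```text
t 8.1167 rel x,y,z [ 0.  73.5 53.8] F c-axes [-3.19  3.16  7.66]
shift [-0.0015  0.      0.0008] turn [-0.0011 -0.0002  0.0013]
```

The stop is found: 7.7 N with the TCP at 53.8. Now I slide towards the lip while pressing.

Emit:
apply_moves(steps=[[-0.003, 0, 0, 0, 0, 0, 0], [-0.006, 0, 0, 0, 0, 0, 0], [-0.009, 0, 0, 0, 0, 0, 0], [-0.012, 0, 0, 0, 0, 0, 0], [-0.012, 0, 0, 0, 0, 0, 0]])

```text
time_s: 8.53
ee_pos: [546.9, -132.9, 53.7]
eef_rot: [-0.571, 0.821, -0.001, -0.001]
ft_force: [-2.0, -0.1, 6.5]
grip_width: 0.1
grasp_force: 3.7
```

```bash
python3 t.py 0 109 53.5
```

```text
t 8.5333 rel x,y,z [-0.1 84.7 53.7] F c-axes [-1.88 -0.8   6.46]
shift [-0.0243 -0.0001  0.0002] turn [-0.0005 -0.002   0.001 ]
```

Emit:
apply_moves(steps=[[-0.003, 0, 0, 0, 0, 0, 0], [-0.006, 0, 0, 0, 0, 0, 0], [-0.009, 0, 0, 0, 0, 0, 0], [-0.012, 0, 0, 0, 0, 0, 0], [-0.012, 0, 0, 0, 0, 0, 0]])

```text
time_s: 8.95
ee_pos: [551.0, -122.2, 53.6]
eef_rot: [-0.571, 0.821, -0.001, -0.001]
ft_force: [-1.2, -2.3, 6.6]
grip_width: -0.1
grasp_force: 3.3
```

```bash
python3 t.py 0 109 53.5; python3 - <<'E'
from h import *
im=r.get_image('scene');u,v=proj(im,(545,-140,50))
a=cv2.resize(im['pixels'][v-60:v+60,u-64:u+64,::-1],(400,375),interpolation=cv2.INTER_CUBIC)
w=r.get_image('wrist');b=cv2.resize(w['pixels'][:,:,::-1],(400,375))
cv2.imwrite('pics/c5.png',np.hstack([a,b]))
E
```

```text
t 8.95 rel x,y,z [-0.1 96.3 53.6] F c-axes [-0.35 -2.63  6.6 ]
shift [-0.0127 -0.0001  0.0001] turn [-0.0005 -0.0029  0.0009]
```

View pics/c5.png

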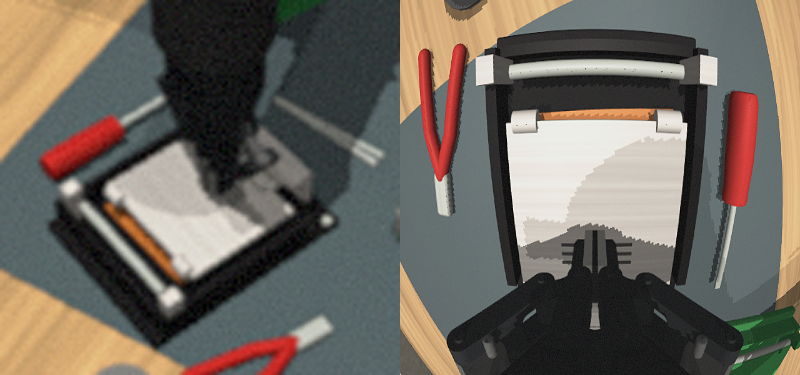

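The picture shows the cover has slid well away from the hinge rod towards the lip (wrist gap from rows 70 to 120). I continue until the end stop is felt.

Emit:
apply_moves(steps=[[-0.003, 0, 0, 0, 0, 0, 0], [-0.006, 0, 0, 0, 0, 0, 0], [-0.006, 0, 0, 0, 0, 0, 0]])

```text
time_s: 9.3
ee_pos: [553.0, -116.7, 53.5]
eef_rot: [-0.571, 0.821, -0.001, -0.001]
ft_force: [-2.8, -2.9, 6.1]
grip_width: -0.1
grasp_force: 3.0
```

```bash
python3 t.py 0 109 53.5
```

```text
t 9.3 rel x,y,z [-1.000e-01  1.021e+02  5.350e+01] F c-axes [-1.61 -3.67  6.05]
shift [-0.0069 -0.0001 -0.    ] turn [-0.0004 -0.003   0.0007]
```

Emit:
apply_moves(steps=[[-0.003, 0, 0, 0, 0, 0, 0], [-0.006, 0, 0, 0, 0, 0, 0], [-0.006, 0, 0, 0, 0, 0, 0]])

```text
time_s: 9.55
ee_pos: [555.1, -111.0, 53.4]
eef_rot: [-0.571, 0.821, -0.001, -0.001]
ft_force: [-0.7, -1.7, 5.9]
grip_width: -0.3
grasp_force: 2.8
```

```bash
python3 t.py 0 109 53.5
```

```text
t 9.55 rel x,y,z [-1.000e-01  1.081e+02  5.340e+01] F c-axes [-0.05 -1.79  5.94]
shift [-0.0009 -0.0001 -0.0001] turn [-0.0003 -0.0029  0.0007]
```

Emit:
apply_moves(steps=[[-0.002, 0, 0, 0, 0, 0, 0], [-0.004, 0, 0, 0, 0, 0, 0], [-0.004, 0, 0, 0, 0, 0, 0]])

```text
time_s: 9.8
ee_pos: [555.8, -108.5, 53.2]
eef_rot: [-0.571, 0.821, -0.001, -0.002]
ft_force: [-2.3, -7.1, 5.2]
grip_width: 0.1
grasp_force: 6.6
```

```bash
python3 t.py 0 112 53.5
```

```text
t 9.8 rel x,y,z [ -0.3 110.8  53.2] F c-axes [ 0.3  -7.48  5.23]
shift [-0.0012 -0.0003 -0.0003] turn [ 0.0006 -0.0054  0.0004]
```

Emit:
apply_moves(steps=[[-0.001, 0, 0, 0, 0, 0, 0], [-0.002, 0, 0, 0, 0, 0, 0], [-0.002, 0, 0, 0, 0, 0, 0]])

```text
time_s: 10.05
ee_pos: [555.7, -108.2, 53.1]
eef_rot: [-0.571, 0.821, -0.002, -0.004]
ft_force: [-4.2, -13.7, 5.4]
grip_width: -0.2
grasp_force: 8.5
```

```bash
python3 t.py 0 112 53.5; python3 - <<'E'
from h import *
im=r.get_image('scene');u,v=proj(im,(545,-140,50))
a=cv2.resize(im['pixels'][v-60:v+60,u-64:u+64,::-1],(400,375),interpolation=cv2.INTER_CUBIC)
w=r.get_image('wrist');b=cv2.resize(w['pixels'][:,:,::-1],(400,375))
cv2.imwrite('pics/c6.png',np.hstack([a,b]))
E
```

```text
t 10.05 rel x,y,z [ -0.5 111.   53.1] F c-axes [  0.85 -14.32   5.4 ]
shift [-0.001  -0.0005 -0.0004] turn [ 0.0017 -0.0081 -0.0005]
```

View pics/c6.png

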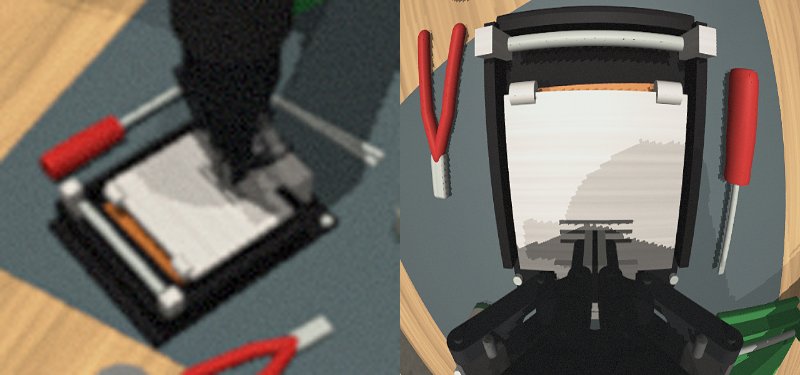

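A hard end stop is felt: 14 N with no further travel. I relax the push slightly, then lift straight off.

Emit:
apply_moves(steps=[[0.0015, 0, 0, 0, 0, 0, 0], [0.0015, 0, -0.004, 0, 0, 0, 0], [0.0015, 0, -0.015, 0, 0, 0, 0], [0.0015, 0, -0.045, 0, 0, 0, 0], [0.0015, 0, -0.085, 0, 0, 0, 0]])

```text
time_s: 10.57
ee_pos: [554.0, -106.0, 133.9]
eef_rot: [-0.571, 0.821, 0.003, -0.004]
ft_force: [1.6, -0.1, 0.3]
grip_width: -0.1
grasp_force: 0.0
```

Emit:
apply_moves(steps=[[0.04, 0, -0.03, 0, 0, 0, 0], [0.08, 0, -0.06, 0, 0, 0, 0], [0.12, 0, -0.08, 0, 0, 0, 0], [0.15, 0, -0.08, 0, 0, 0, 0], [0.15, 0, -0.08, 0, 0, 0, 0]])

```text
time_s: 10.98
ee_pos: [502.9, -250.8, 220.1]
eef_rot: [-0.569, 0.822, -0.001, -0.0]
ft_force: [-0.3, 0.8, 0.3]
grip_width: -0.0
grasp_force: 0.0
```

```bash
python3 t.py; python3 - <<'E'
from h import *
for i,n in enumerate(('scene','top')):
    im=r.get_image(n);u,v=proj(im,(545,-140,50))
    a=cv2.resize(im['pixels'][v-60:v+60,u-64:u+64,::-1],(400,375),interpolation=cv2.INTER_CUBIC)
    out=a if i==0 else np.hstack([out,a])
    for k in('tab_edge','press_spot','lip_edge','board'):
        for d in r.place_of(im,k):
            if np.hypot(d['xyz'][0]-540,d['xyz'][1]+150)<110: print(n,k,np.round(d['xyz']),round(d['conf'],2))
cv2.imwrite('pics/c7.png',out)
E
```

```text
t 10.9833 rel x,y,z [ -0.3 -41.1 220.1] F c-axes [-0.55  0.68  0.25]
scene tab_edge [567. -69.  39.] 0.62
scene press_spot [ 554. -106.   40.] 0.78
scene lip_edge [564. -79.  43.] 0.93
scene board [ 532. -150.    5.] 0.66
```

View pics/c7.png

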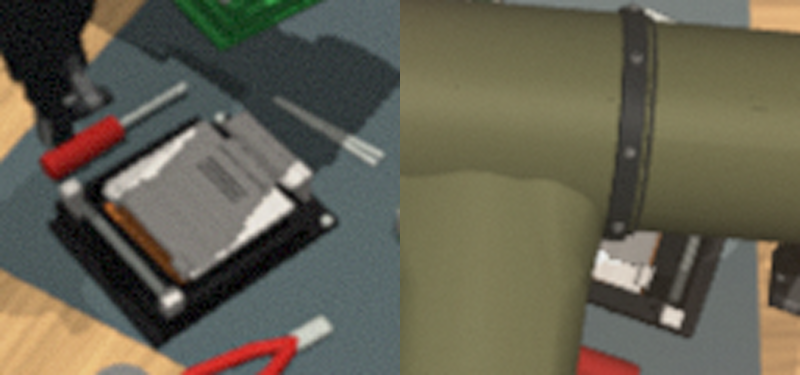

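The cover stays shut with the hand away. The press spot is at 112 mm and the tab edge at 152 mm from the hinge, against 110 and 150 mm expected when home, and the bystanders haven't moved.

```bash
python3 -c "
from bench import r
print(r.job_done())"
```

```text
the job is handed in; nothing more can be done
None
```

The job is handed in: the black carrier's cover is folded flat and pushed to its end stop under the retaining lip, and it stayed shut after I took the hand away.

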